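# Balance and close a centrifuge rotor

### The job

Load this rotor so that it is balanced: put the loose big vial in the hole directly opposite the big vial already loaded, the loose reducing sleeve in the hole directly opposite the loaded sleeve, and the loose small vial upright in that sleeve. Then set the clear lid squarely on the rotor, fully down on its ledge all round. Leave what is already loaded in its holes, and the flask and the beaker where they stand.

Things in the scene. Friction and masses are not known exactly. Their poses are not given: they have to be found in the camera images.
- rotor: fixed round aluminium rotor, 168 mm wide; origin: centre of underside. Six upright holes 33 mm wide (2 mm chamfer) in its top face, z = 58 mm, on a 54 mm radius at 0, 60 .. 300 deg from its x axis; hole floors z = 22. Top face 156 mm wide, chamfered 3 mm; lid ledge round it at z = 50. Hub 16 mm wide, 6 mm tall. Two neighbouring holes are filled: grip along the line hole to hub to clear them
- loaded_big_vial: a big vial like the loose one (28 mm wide, 61 mm high, white screw cap) standing in one of the rotor's holes, its top 25 mm above the rotor's top face. Origin at the centre of its underside, z along its axis
- loaded_sleeve: black reducing sleeve like the loose one, hanging by its collar in one of the rotor's holes, with a small vial in it. Origin at the centre of its underside (26 mm above the rotor's underside), z along its axis
- loaded_small_vial: slim glass vial with a black cap, 21 mm across, 58 mm high, standing in the loaded sleeve. Origin at the centre of its underside, z along its axis
- lid: clear plastic rotor lid with a grey rim, 168 mm wide, open below, standing rim down, knob up. Its skirt, 161 mm wide and 42 mm high inside, goes over the rotor's 156 mm top face. Black round knob to grip: 30 mm wide, from 53 to 70 mm above the rim; plate under it at 45 mm. Origin: centre of the rim's lower edge, z up; about 0.2 kg. Seated, its origin is 50 mm above the rotor's underside
- big_vial: the loose big vial on the bench: clear glass, white label, white screw cap; body 28 mm wide up to 46 mm, cap 24 mm wide, 61 mm high in all, 35 g. Origin at the centre of its underside, z along its axis. On the floor of a rotor hole its top is 25 mm above the rotor's top face
- sleeve: the loose reducing sleeve on the bench: black plastic cup, open top, 42 mm high, 30 g. Body 30 mm wide (foot chamfered), 32 mm high; above it a collar 42 mm wide, 10 mm high, that rests on the rotor's top face round a hole. Inside 25 mm wide, flaring to 32 mm at the mouth; inner floor 6 mm up. Origin at the centre of its underside, z along its axis
- small_vial: the loose small vial: slim clear glass with a black cap, 21 mm across, 58 mm high, 21 g, standing by itself on the open bench to the right. Origin at the centre of its underside, z along its axis. Standing on a seated sleeve's floor its top is 32 mm above the rotor's top face, 22 mm above the collar
- flask: conical glass flask, 63 mm across, 105 mm high, a bystander behind the work. Origin at the centre of its underside
- beaker: small empty glass beaker, about 48 mm across, 52 mm high, a bystander at the front of the bench. Origin at the centre of its underside
There are look-alikes about, which are no part of the job. What is shaped like the sleeve but pink or red is not meant.

How it is judged:
By the outcome, as a careful person would: the job done as asked, in the order asked, and still so for the second after the job is handed in, with the robot touching nothing.
It also fails if it takes over 99 s, if anything falls off the work surface, if the arm or the gripper's body presses on something with over 40 N, if the wrist force passes 120 N, or if a joint passes its speed limit or range.

### The arm

A 6-joint arm with a two-finger parallel gripper is mounted at the origin on a cart in front of the work surface, level with it; the furniture and walls round the work are solid. World frame = base frame: x ahead of the robot, y to its left, z up, the work surface at z = 0. Lengths are in m, angles in rad, forces in N, time in s.
With the tool pointing down it reaches from about 0.35 to 0.775 m from the base axis. Payload 5.5 kg.
Tool frame: the origin (TCP) lies midway between the tips of the shut fingers; the grasp point (between the pads) lies 19 mm behind it; z points along the fingers, y is the line along which they close (so a half turn about z gives the same grasp; the last joint's range is limited). The gripper opens to 85 mm and grips with 20 to 120 N. Pads are 22 mm wide; open, the fingers measure 114 mm over their backs; the gripper's body (76 mm by 85 mm) begins 54 mm behind the grasp point. The pads swing forward as they close: fully open they stand 13 mm farther back than shut.
Start: joints at [1.069, 0.313, 0.046, 1.304, 0, 1.431], TCP at [0.204, 0.538, 0.231] pointing down, gripper open.
Joint ranges: [-2.76, 2.76], [-0.86, 1.69], [-1.03, 1.26], [-2.2, 2.34], [-1.47, 1.5], [-3.14, 3.14]. Speed limits (rad/s): [2.57, 2.57, 3.14, 3.14, 3.14, 3.14].

### API

Orientations are given as a unit quaternion [w, x, y, z].
In Python, from workcell import telemetry, imaging, env gives the robot as it stands. The module is installed in compiled form; this text tells all that it offers.
- The arm moves only by the tool step_arm, never from a script. Its argument "moves" is a list of rows, each a list of 3 entries, a list of its own where there are three numbers: the shift along the tool's x, y, z in mm, then the turn, a rotation vector about the tool's x, y, z in rad, then the finger opening in mm, from 0 to 85.4. A call has 1 to 8 rows; each row is the pose to reach, as a shift and turn from the pose commanded when the call began, along the tool's axes at that moment; what a row does not reach only later rows make up. A row lasts 1/12 s, in which the tool goes at most 41.7 mm and 7.16 degrees, less where a joint would pass 70% of its speed; a pose out of reach is approached as far as the arm can. A call with a gripper value outside its range is refused whole. The fingers move at their own pace and stop on an object; "grip_force" is the grip in N (left out, the last holds). Time passes only in rows, so rows that repeat a pose let the fingers close. It gives the time, the measured TCP pose, the force, the opening and the grip force at its end, in the units of the state.
- telemetry.get_state(): the state, without advancing time (a new reading comes with each control period).
- imaging.read_camera(name): name is "scene" or "top"; returns the picture (400x640x3 uint8, red, green, blue); there is no depth.
- imaging.camera_params(name): a dict with "camera_matrix" (3x3 intrinsics, pixels), "pose" (4x4, takes a point from camera to world coordinates). Camera axes: x right, y up, looking along -z (the intrinsics and any distortion apply to the point x, -y, -z); pixel columns grow to the right and rows downward; lengths in m; the calibration is good to about 2 mm. A picture is of the moment at which its call begins. camera_params takes no time and is no camera call.
- env.hand_in(): hands the job in; it is judged then, once.
The state is a dict: "clock": time; "joint_pos": joint angles; "qvel": joint speeds; "tau": joint torques, N m; "tcp_pos": TCP position; "orientation": TCP orientation; "wrist_force": force on the tool from outside, world axes, zero at the start; "ft_torque": the same for the moment, N m; "finger_gap": finger opening in m; "grip_force": force on a finger pad.
Only numpy, scipy, OpenCV 4.12 (cv2) and the standard library are available. Lean on these libraries where they do the work, as an engineer would, in place of code of your own. Each camera call takes 0.05 s, during which the arm holds its last target. There are 200 camera calls.

## Working session

There is one attempt and no reset: what is moved stays moved. The work goes in short steps, Python scripts to look and compute and a tool call to move; the robot and the scene stay as the last step left them, time stands still between calls to the robot, and variables do not carry over. Pictures are saved under pics/ and viewed, at most 14 in all, crops included, and the job is handed in when it is done.

Besides the shell and the picture viewer there is one more tool, called after "Call:" as name(argument=value, ...), one argument or row to a line, values as JSON. step_arm: Moves the arm, as the interface text tells. Its arguments: {"type":"object","properties":{"moves":{"type":"array"},"grip_force":{"type":"number"}},"required":["moves"]}

```bash
mkdir -p pics; cat > h.py <<'E'
import numpy as np, cv2
from workcell import telemetry, imaging, env
from scipy.spatial.transform import Rotation as R
def cam(n): 
    p=imaging.camera_params(n); return np.array(p["camera_matrix"]),np.array(p["pose"]),p
def ray(n,u,v):
    K,T,p=cam(n); d=p.get("distortion"); 
    q=cv2.undistortPoints(np.array([[[u,v]]],float),K,None if d is None else np.array(d))[0,0]
    return T[:3,3],T[:3,:3]@np.array([q[0],-q[1],-1])
def onz(n,u,v,z):
    o,d=ray(n,u,v); return (o+d*(z-o[2])/d[2])[:2]
def proj(n,P):
    K,T,p=cam(n); c=T[:3,:3].T@(np.array(P)-T[:3,3]); c=np.array([c[0],-c[1],-c[2]])
    d=p.get("distortion"); return cv2.projectPoints(c[None],np.zeros(3),np.zeros(3),K,None if d is None else np.array(d))[0][0,0]
def snap(n,f):
    im=imaging.read_camera(n); cv2.imwrite(f"pics/{f}.png",im[:,:,::-1]); return im
def st():
    s=telemetry.get_state(); print({k:np.round(s[k],4).tolist() for k in ["clock","joint_pos","tcp_pos","orientation","wrist_force","finger_gap","grip_force"]}); return s
E
python3 - <<'E'
from h import *
st()
for n in("scene","top"):
    snap(n,n+"0"); print(n,imaging.camera_params(n))
E
```

```text
{'clock': 0.0, 'joint_pos': [1.0694, 0.314, 0.045, 1.3036, -0.0, 1.4312], 'tcp_pos': [0.2033, 0.5373, 0.2304], 'orientation': [-0.0003, 0.1799, 0.9837, -0.0009], 'wrist_force': [0.516, 0.1754, -0.3237], 'finger_gap': 0.0857, 'grip_force': 0.0}
scene {'camera_matrix': array([[390.71541976,   0.        , 320.28396111],
       [  0.        , 390.71541976, 195.25050448],
       [  0.        ,   0.        ,   1.        ]]), 'pose': array([[ 0.89467866,  0.23750992, -0.37833733,  0.18169965],
       [-0.44656174,  0.45368865, -0.77119986, -0.80055037],
       [-0.01152026,  0.85892703,  0.5119684 ,  0.56764568],
       [ 0.        ,  0.        ,  0.        ,  1.        ]])}
top {'camera_matrix': array([[429.53848485,   0.        , 317.70462763],
       [  0.        , 429.53848485, 200.37047106],
       [  0.        ,   0.        ,   1.        ]]), 'pose': array([[ 3.43610113e-02,  9.73328959e-01, -2.26826052e-01,
         3.27841829e-01],
       [-9.99408933e-01,  3.37031031e-02, -6.77389305e-03,
        -5.77809216e-02],
       [ 1.05151556e-03,  2.26924741e-01,  9.73911729e-01,
         1.07411212e+00],
       [ 0.00000000e+00,  0.00000000e+00,  0.00000000e+00,
         1.00000000e+00]])}
```

View pics/scene0.png

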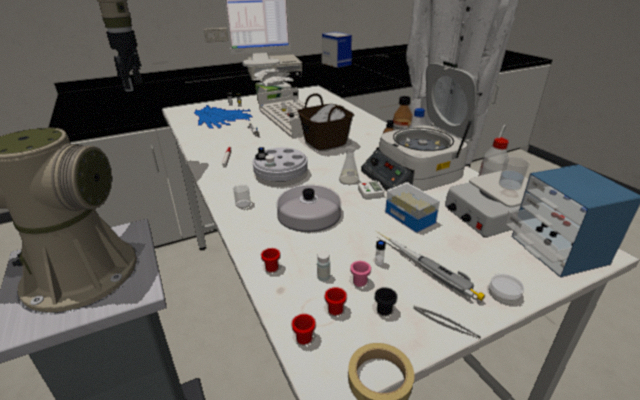

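View pics/top0.png

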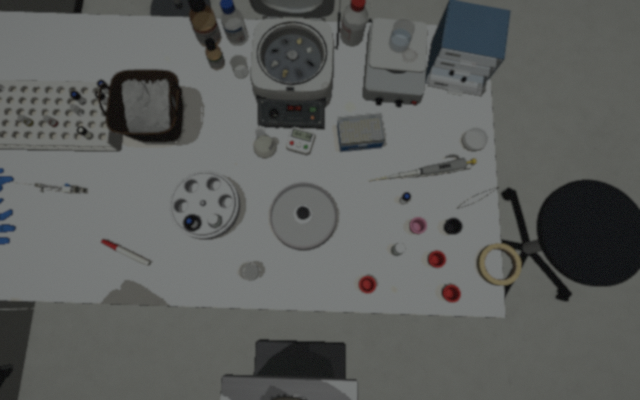

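Scene view: the rotor is at (280,165), the lid at (309,208), a white-capped vial at (323,266), a dark-capped slim vial at (380,252), a black sleeve at (385,301), and pink/red look-alikes at (360,273), (271,260), (336,301) and (304,328). Top view: rotor (206,205), lid (304,215), big vial (398,249), small vial (406,197), black sleeve (453,226). The black one fits "black sleeve"; pink and red are excluded. I'll confirm in one enlarged crop.

```bash
python3 - <<'E'
from h import *
s=cv2.imread("pics/scene0.png");t=cv2.imread("pics/top0.png")
f=lambda im,x,y,w,h:cv2.resize(im[y:y+h,x:x+w],(400,300),interpolation=cv2.INTER_CUBIC)
A=np.vstack([np.hstack([f(t,156,160,100,75),f(s,230,135,100,75)]),np.hstack([f(t,370,175,120,90),f(s,300,230,120,90)])])
A=np.clip(A.astype(float)*1.3,0,255).astype('uint8')
cv2.imwrite("pics/crop1.png",A)
hsv=cv2.cvtColor(t,cv2.COLOR_BGR2HSV)
# top: dark blobs
for lo,hi,nm in(((0,0,0),(180,255,70),"dark"),):
    m=cv2.inRange(hsv,lo,hi); n,l,S,c=cv2.connectedComponentsWithStats(m)
    for i in range(1,n):
        if S[i,4]>15 and 150<c[i][0]<490 and 150<c[i][1]<290: print(nm,S[i],c[i].round(1))
E
```

```text
dark [439 163  12   7  59] [444.5 165.8]
dark [420 168   5   7  17] [421.7 171.4]
dark [207 178  11  11  56] [210.6 181.9]
dark [185 180  10  11  61] [188.8 184.4]
dark [401 193  10   9  50] [405.7 197. ]
dark [219 195  10  11  48] [222.4 199.2]
dark [211 198  30  41 103] [230. 223.]
dark [175 200  10  11  63] [178.4 204.3]
dark [297 207  13  12 126] [302.8 212.5]
dark [183 214  18  18 222] [191.8 222.6]
dark [218 216   3  10  17] [219.3 220.6]
dark [444 218  18  16 234] [452.4 225.9]
dark [416 221   8   9  27] [420.6 224.2]
dark [477 251  11  30  58] [479.8 266.4]
dark [434 253  10  12  57] [439.2 258.5]
dark [363 279  11  12  35] [369.5 285.4]
```

View pics/crop1.png

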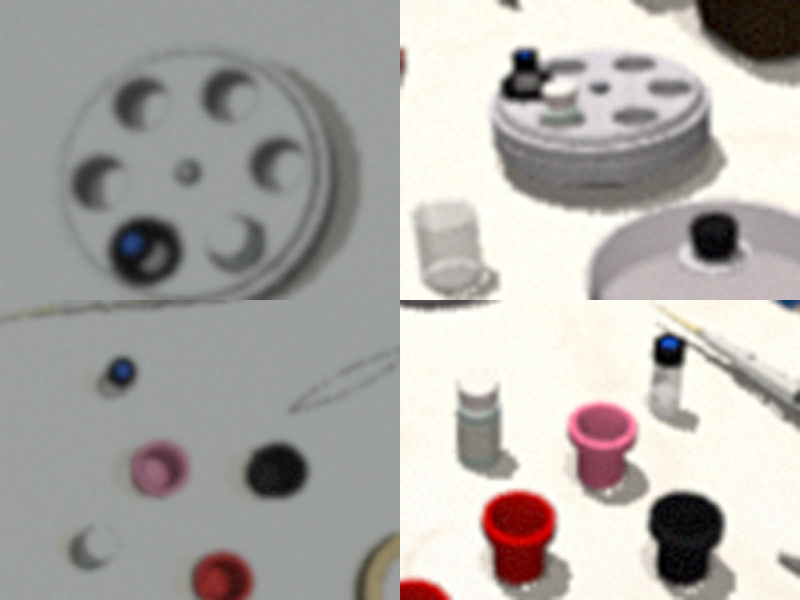

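Confirmed: the loose black sleeve (lower right), the white-capped big vial and the slim vial. The loaded big vial is in the hole at top (215,221) and the loaded sleeve at (192,223). Their opposite holes are about (191,186) and (213,184). Next I rectify each onto its plane and fit circles.

```bash
cat >> h.py <<'E'
def rect(n,im,c,z,half=0.04,s=0.0005):
    N=int(2*half/s); w=np.array([[c[0]+a*half,c[1]+b*half,z] for a,b in((1,1),(1,-1),(-1,-1),(-1,1))])
    src=np.float32([proj(n,p) for p in w]); dst=np.float32([[0,0],[N,0],[N,N],[0,N]])
    # rows: -x world ; cols: -y world
    return cv2.warpPerspective(im,cv2.getPerspectiveTransform(src,dst),(N,N),flags=cv2.INTER_CUBIC)
def circ(n,im,c,z,r,half=0.04,s=0.0005,tol=0.0015,p2=12,k=1):
    g=cv2.GaussianBlur(cv2.cvtColor(rect(n,im,c,z,half,s),cv2.COLOR_RGB2GRAY),(0,0),2)
    g=cv2.normalize(g,None,0,255,cv2.NORM_MINMAX)
    h=cv2.HoughCircles(g,cv2.HOUGH_GRADIENT,1,4,param1=60,param2=p2,minRadius=int((r-tol)/s),maxRadius=int((r+tol)/s)+1)
    return g,([] if h is None else [(c[0]+half-y*s,c[1]+half-x*s,q*s) for x,y,q in h[0][:k]])
E
python3 - <<'E'
from h import *
ims={n:cv2.imread(f"pics/{n}0.png")[:,:,::-1].copy() for n in("scene","top")}
px={'rotorbase':((206,205),.0582,.078,.11),'big':((400,247),.061,.012,.03),'small':((406,196),.058,.0105,.03),'sleeve':((453,226),.042,.021,.04),'knob':((303,212.5),.070,.015,.03),'lidplate':((304,214),.045,.084,.11),
 'hB':((191,186),.058,.0175,.03),'hS':((213,184),.058,.0175,.03),'h3':((223.5,201.5),.058,.0175,.03),'h6':((180.7,205.8),.058,.0175,.03),'hv':((215,221),.058,.0175,.03),'hs':((192.5,223),.068,.021,.03)}
tiles=[]
for k,(p,z,r,h) in px.items():
    c=onz("top",*p,z); row=[]
    for n in ims:
        g,o=circ(n,ims[n],c,z,r,h,s=h/150)
        v=cv2.cvtColor(g,cv2.COLOR_GRAY2BGR)
        for x,y,q in o: cv2.circle(v,(int((c[1]+h-y)/h*150),int((c[0]+h-x)/h*150)),int(q/h*150),(0,0,255),1)
        cv2.putText(v,k+n[0],(5,20),0,.6,(0,255,0),1); row.append(cv2.resize(v,(133,133)))
        print(k,n,np.round(c*1000,1),np.round(np.array(o)*1000,1).tolist())
    tiles+=row
cv2.imwrite("pics/t1.png",np.vstack([np.hstack(tiles[i:i+6]) for i in range(0,24,6)]))
E
```

```text
rotorbase scene [543.6 219.2] [[540.3, 205.7, 78.7]]
rotorbase top [543.6 219.2] [[544.7, 221.8, 79.5]]
big scene [ 457.5 -248.9] [[448.2, -266.0, 12.8]]
big top [ 457.5 -248.9] [[450.6, -238.0, 13.5]]
small scene [ 582.9 -265.2] [[583.4, -267.1, 11.4]]
small top [ 582.9 -265.2] [[583.2, -264.7, 10.1]]
sleeve scene [ 515.6 -381.9] [[517.1, -384.2, 20.3]]
sleeve top [ 515.6 -381.9] [[517.1, -380.7, 21.0]]
knob scene [530.8 -16.8] [[526.1, -32.1, 16.0]]
knob top [530.8 -16.8] [[531.3, -15.9, 15.8]]
lidplate scene [532.2 -18.4] [[534.0, -24.6, 84.6]]
lidplate top [532.2 -18.4] [[527.4, -16.5, 83.7]]
hB scene [589.9 260.4] [[593.0, 262.5, 17.8]]
hB top [589.9 260.4] [[590.4, 261.5, 17.1]]
hS scene [596.8 207.1] [[600.3, 210.6, 17.8]]
hS top [596.8 207.1] [[597.9, 207.6, 17.3]]
h3 scene [553.8 177.7] [[556.1, 173.4, 16.2]]
h3 top [553.8 177.7] [[554.5, 173.2, 17.8]]
h6 scene [539.5 280.3] []
h6 top [539.5 280.3] []
hv scene [505.1 194. ] [[507.4, 193.9, 16.9]]
hv top [505.1 194. ] [[507.0, 196.3, 18.2]]
hs scene [496.7 244.5] [[524.6, 223.6, 21.3]]
hs top [496.7 244.5] [[498.2, 246.8, 20.7]]
```

View pics/t1.png

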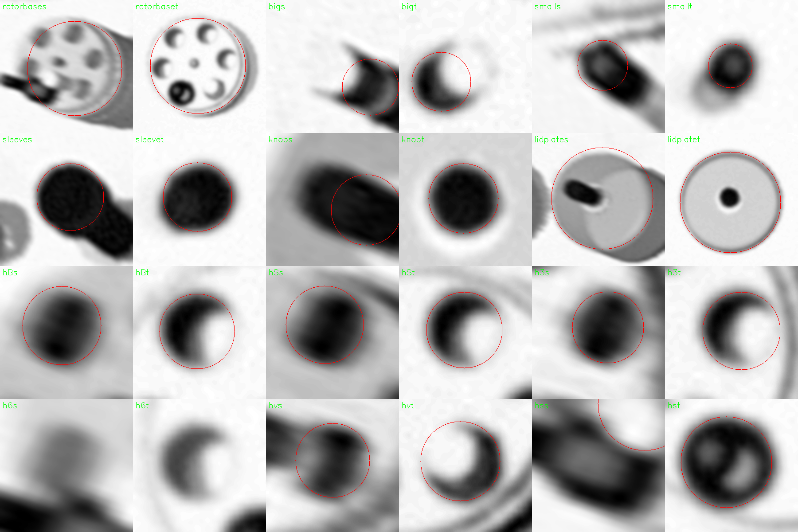

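The small vial, sleeve, knob and hole circles fit well. The big vial's cap and the rotor ring fits are off, so I take those from triangulation and a hexagon fit.

```bash
python3 - <<'E'
from h import *
from scipy.optimize import least_squares
H=np.array([[590.4,261.5],[597.9,207.6],[554.5,174.5],[507,196.3],[498.2,246.8]]); 
Hs=np.array([[592,261.5],[600,210],[556,173.4],[507.4,193.9]])
def fit(P):
    f=lambda q:np.concatenate([P[i]-q[:2]-54*np.array([np.cos(q[2]-i*np.pi/3),np.sin(q[2]-i*np.pi/3)]) for i in range(len(P))])
    r=least_squares(f,[548,228,.66]); return r.x.round(3),r.fun.round(1)
print(fit(H),fit(Hs))
print("hub",onz("top",202.8,203,.064), onz("scene",230+(600-400)/4,135+88/4,.064))
s=cv2.imread("pics/scene0.png");t=cv2.imread("pics/top0.png")
f=lambda im,x,y:cv2.resize(im[y:y+30,x:x+40],(400,300),interpolation=cv2.INTER_CUBIC)
A=np.hstack([f(t,378,233),f(s,303,250)]);cv2.imwrite("pics/big.png",np.clip(A*1.3,0,255).astype('uint8'))
E
```

```text
(array([548.1  , 228.035,   0.663]), array([-0.3,  0.2, -0.3, -0.2, -1.1, -0.1,  1.5,  1.5,  0.2, -1.5])) (array([549.228, 227.947,   0.676]), array([ 0.6, -0.2,  0.5,  1.7, -1.4, -1.2,  0.3, -0.3]))
hub [0.54700967 0.22583077] [0.54683428 0.21650431]
```

View pics/big.png

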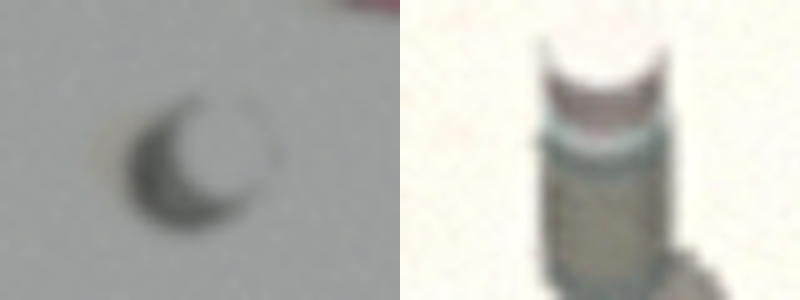

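```bash
cat >> h.py <<'E'
def go(x,y,z,yaw=None):
    "mm world, yaw deg of tool y: shift in tool axes, turn about tool z"
    s=telemetry.get_state(); q=s["orientation"]; M=R.from_quat([q[1],q[2],q[3],q[0]]).as_matrix()
    d=M.T@(np.array([x,y,z])-np.array(s["tcp_pos"])*1000)
    cy=np.degrees(np.arctan2(M[1,1],M[0,1])); 
    rv=np.zeros(3)
    if yaw is not None:
        a=np.radians(yaw); Y=np.array([np.cos(a),np.sin(a),0]); Z=np.array([0,0,-1.]); D=np.stack([np.cross(Y,Z),Y,Z],1)
        rv=R.from_matrix(M.T@D).as_rotvec()
    print("tcp",np.round(np.array(s["tcp_pos"])*1000,1),"yaw",cy.round(1),"shift",d.round(1),"turn",rv.round(3),"gap",round(s["finger_gap"]*1000,1),"F",np.round(s["wrist_force"],1),"t",round(s["clock"],2))
E
python3 - <<'E'
from h import *
go(450,50,200,38.3)
print(onz("top",400.3,247.7,.061),onz("scene",323.5,255.2,.061),onz("scene",323.5,279,.0))
E
```

```text
tcp [203.3 537.4 230.5] yaw 69.3 shift [-403.2 -368.4   31. ] turn [-0.002  0.     0.541] gap 85.5 F [0.6 0.6 0.7] t 0.1
[ 0.45584619 -0.24962212] [ 0.45653056 -0.25136546] [ 0.45468187 -0.25402063]
```

Call:
step_arm(
  moves=[
    [[-403,-368,31],[0,0,0.54],60],
    [[-403,-368,31],[0,0,0.54],60],
    [[-403,-368,31],[0,0,0.54],60],
    [[-403,-368,31],[0,0,0.54],60],
    [[-403,-368,31],[0,0,0.54],60],
    [[-403,-368,31],[0,0,0.54],60],
    [[-403,-368,31],[0,0,0.54],60],
    [[-403,-368,31],[0,0,0.54],60],
  ],
)

```text
clock: 0.77
tcp_pos: [0.354, 0.2391, 0.2121]
orientation: [-0.0, 0.436, 0.9, -0.0]
wrist_force: [1.1, -0.2, 0.0]
finger_gap: 0.0597
grip_force: 0.0
```

```bash
python3 -c "
from h import *
go(456,-250.5,140,38.3)"
```

```text
tcp [354.  239.1 212.1] yaw 38.4 shift [-447.1 -223.9   72.1] turn [-0.    -0.     0.001] gap 59.7 F [ 1.1 -0.2  0. ] t 0.77
```

Call:
step_arm(
  moves=[
    [[-447,-224,72],[0,0,0],60],
    [[-447,-224,72],[0,0,0],60],
    [[-447,-224,72],[0,0,0],60],
    [[-447,-224,72],[0,0,0],60],
    [[-447,-224,72],[0,0,0],60],
    [[-447,-224,72],[0,0,0],60],
    [[-447,-224,72],[0,0,0],60],
    [[-447,-224,72],[0,0,0],60],
  ],
)

```text
clock: 1.43
tcp_pos: [0.4206, -0.0842, 0.1645]
orientation: [0.0, 0.436, 0.9, 0.0]
wrist_force: [0.2, -0.2, 0.1]
finger_gap: 0.0602
grip_force: 0.0
```

```bash
python3 -c "
from h import *
go(456,-250.5,110,38.3)"
```

```text
tcp [420.6 -84.2 164.5] yaw 38.3 shift [-152.5  -75.4   54.5] turn [ 0. -0.  0.] gap 60.2 F [ 0.2 -0.2  0.1] t 1.43
```

Call:
step_arm(
  moves=[
    [[-152.5,-75.5,54],[0,0,0],60],
    [[-152.5,-75.5,54],[0,0,0],60],
    [[-152.5,-75.5,54],[0,0,0],60],
    [[-152.5,-75.5,54],[0,0,0],60],
    [[-152.5,-75.5,54],[0,0,0],60],
    [[-152.5,-75.5,54],[0,0,0],60],
    [[-152.5,-75.5,54],[0,0,0],60],
    [[-152.5,-75.5,54],[0,0,0],60],
  ],
)

```text
clock: 2.1
tcp_pos: [0.4558, -0.2472, 0.1108]
orientation: [-0.001, 0.435, 0.9, 0.0]
wrist_force: [-0.6, -0.0, 0.3]
finger_gap: 0.0602
grip_force: 0.0
```

```bash
python3 -c "
from h import *
go(456,-250.5,39,38.3)
s=snap('scene','sA');t=snap('top','tA')
f=lambda im,x,y:cv2.resize(im[y:y+75,x:x+100],(400,300),interpolation=cv2.INTER_CUBIC)
cv2.imwrite('pics/cA.png',np.hstack([f(t,350,200),f(s,270,200)])[:,:,::-1])"
```

```text
tcp [ 455.8 -247.2  110.8] yaw 38.4 shift [-2.8 -1.8 71.8] turn [ 0.    -0.002  0.001] gap 60.2 F [-0.6 -0.   0.3] t 2.1
```

View pics/cA.png

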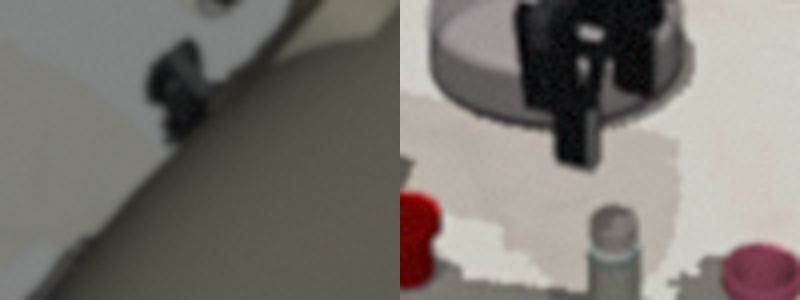

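The gripper is above the vial (seen at scene crop about (613,225)) and lined up plausibly. I check whether it has settled.

```bash
python3 -c "
from h import *
go(456,-250.5,39,38.3)"
```

```text
tcp [ 456.2 -247.1  111.4] yaw 38.4 shift [-2.5 -2.3 72.4] turn [ 0.    -0.     0.002] gap 59.9 F [-1.3 -0.7  0.5] t 2.2
```

Call:
step_arm(
  moves=[
    [[-2.5,-2,30],[0,0,0],60],
    [[-2.5,-2,55],[0,0,0],60],
    [[-2.5,-2,71],[0,0,0],60],
    [[-2.5,-2,71],[0,0,0],60],
    [[-2.5,-2,71],[0,0,0],60],
  ],
)

```text
clock: 2.62
tcp_pos: [0.4559, -0.2503, 0.0399]
orientation: [-0.001, 0.435, 0.9, 0.0]
wrist_force: [0.3, 1.1, -0.0]
finger_gap: 0.0599
grip_force: 0.0
```

```bash
python3 -c "
from h import *
go(456,-250.5,40,38.3)
s=snap('scene','sB')
cv2.imwrite('pics/cB.png',cv2.resize(s[200:290,270:390],(600,450),interpolation=cv2.INTER_CUBIC)[:,:,::-1])"
```

```text
tcp [ 455.9 -250.3   39.9] yaw 38.4 shift [-0.3 -0.  -0.1] turn [-0.    -0.002  0.002] gap 59.9 F [ 0.3  1.1 -0. ] t 2.62
```

View pics/cB.png

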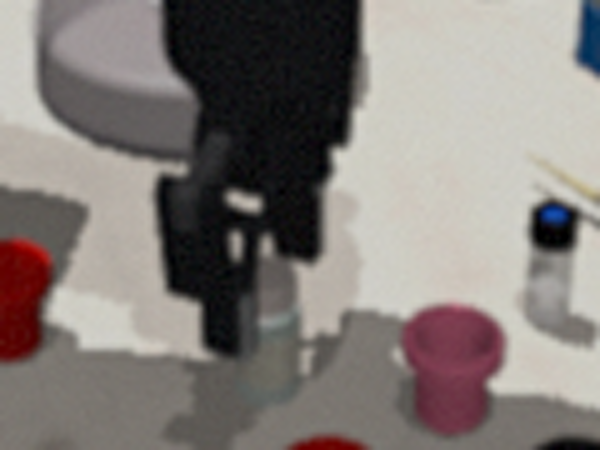

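The cap (275,290) sits between the fingers. Closing.

Call:
step_arm(
  moves=[
    [[0,0,0],[0,0,0],20],
    [[0,0,0],[0,0,0],20],
    [[0,0,0],[0,0,0],20],
    [[0,0,0],[0,0,0],20],
    [[0,0,0],[0,0,0],20],
    [[0,0,0],[0,0,0],20],
  ],
  grip_force=35,
)

```text
clock: 3.17
tcp_pos: [0.4575, -0.2525, 0.0414]
orientation: [0.002, 0.436, 0.9, -0.0]
wrist_force: [-0.3, 0.5, 6.3]
finger_gap: 0.0254
grip_force: 34.1
```

Call:
step_arm(
  moves=[
    [[0,0,-10],[0,0,0],20],
    [[0,0,-40],[0,0,0],20],
    [[0,0,-75],[0,0,0],20],
    [[0,0,-110],[0,0,0],20],
    [[0,0,-110],[0,0,0],20],
  ],
)

```text
clock: 3.58
tcp_pos: [0.4594, -0.2542, 0.1575]
orientation: [0.006, 0.436, 0.9, -0.001]
wrist_force: [1.5, 0.3, 0.0]
finger_gap: 0.0251
grip_force: 34.5
```

```bash
python3 -c "
from h import *
# hole B
import math
c=np.array([548.5,228.0]);a=.668
print(c+54*np.array([math.cos(a),math.sin(a)]), c+54*np.array([math.cos(a-math.pi/3),math.sin(a-math.pi/3)]))
go(480,90,170,38.3); go(590.7,261.4,150,38.3)
s=snap('scene','sC')
cv2.imwrite('pics/cC.png',cv2.resize(s[160:250,270:390],(600,450),interpolation=cv2.INTER_CUBIC)[:,:,::-1])"
```

```text
[590.89335175 261.44852355] [598.66394699 208.01054221]
tcp [ 459.4 -254.2  157.5] yaw 38.3 shift [257.1 229.6 -14.7] turn [0.003 0.011 0.001] gap 25.1 F [1.5 0.3 0. ] t 3.58
tcp [ 459.4 -254.2  157.5] yaw 38.3 shift [323.2 422.7   5.1] turn [0.003 0.011 0.001] gap 25.1 F [1.5 0.3 0. ] t 3.58
```

View pics/cC.png

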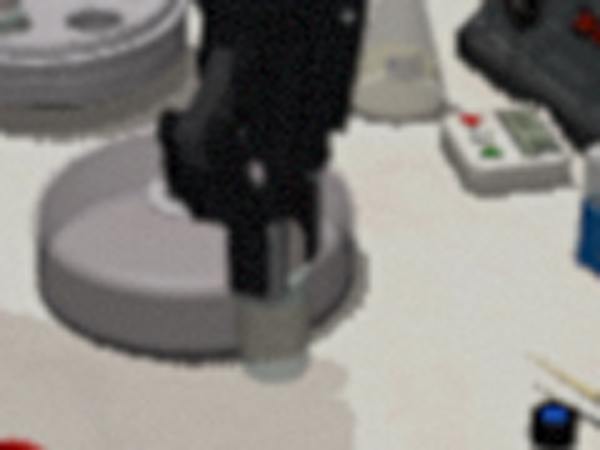

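The vial is held upright with its bottom at crop (275,370). Carrying it to the hole.

Call:
step_arm(
  moves=[
    [[323,423,-8],[0,0.01,0],20],
    [[323,423,-8],[0,0.01,0],20],
    [[323,423,-8],[0,0.01,0],20],
    [[323,423,-8],[0,0.01,0],20],
    [[323,423,-8],[0,0.01,0],20],
    [[323,423,-8],[0,0.01,0],20],
    [[323,423,-8],[0,0.01,0],20],
    [[323,423,-8],[0,0.01,0],20],
  ],
)

```text
clock: 4.3
tcp_pos: [0.538, 0.0732, 0.1543]
orientation: [-0.005, 0.436, 0.9, 0.002]
wrist_force: [1.0, -1.2, -0.2]
finger_gap: 0.0251
grip_force: 34.5
```

```bash
python3 -c "
from h import *
go(590.9,261.4,150,38.3)"
```

```text
tcp [538.   73.2 154.3] yaw 38.3 shift [114.8 158.2   5.4] turn [-0.001 -0.011  0.   ] gap 25.1 F [ 1.  -1.2 -0.2] t 4.3
```

Call:
step_arm(
  moves=[
    [[115,158,5],[0,0,0],20],
    [[115,158,5],[0,0,0],20],
    [[115,158,5],[0,0,0],20],
    [[115,158,5],[0,0,0],20],
    [[115,158,5],[0,0,0],20],
    [[115,158,5],[0,0,0],20],
    [[115,158,5],[0,0,0],20],
    [[115,158,5],[0,0,0],20],
  ],
)

```text
clock: 4.97
tcp_pos: [0.5903, 0.2589, 0.1501]
orientation: [-0.005, 0.436, 0.9, 0.001]
wrist_force: [0.7, -0.2, -0.2]
finger_gap: 0.0253
grip_force: 34.6
```

```bash
python3 -c "
from h import *
go(590.9,261.4,125,38.3)
s=snap('scene','sD');t=snap('top','tD')
go(590.9,261.4,125,38.3)
f=lambda im,x,y:cv2.resize(im[y:y+75,x:x+100],(400,300),interpolation=cv2.INTER_CUBIC)
cv2.imwrite('pics/cD.png',np.hstack([f(t,156,150),f(s,230,115)])[:,:,::-1])"
```

```text
tcp [590.3 258.9 150.1] yaw 38.3 shift [ 1.4  2.1 25.1] turn [-0.002 -0.01   0.001] gap 25.3 F [ 0.7 -0.2 -0.2] t 4.97
tcp [590.7 258.  150.8] yaw 38.2 shift [ 2.3  2.3 25.8] turn [-0.001 -0.01  -0.001] gap 25.4 F [-0.3  0.7 -0. ] t 5.07
```

View pics/cD.png

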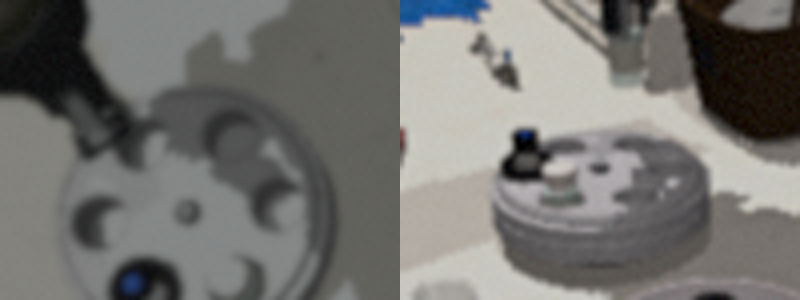

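```bash
python3 -c "
from h import *
print(proj('scene',[.5907,.258,.1105]),proj('top',[.5907,.258,.1105]))
print(proj('scene',[.5909,.2614,.058]),proj('top',[.5909,.2614,.058]))
go(590.9,261.4,104,38.3)
s=imaging.read_camera('scene'); 
cv2.imwrite('pics/cE.png',cv2.resize(s[120:165,250:310],(800,600),interpolation=cv2.INTER_CUBIC)[:,:,::-1])"
```

```text
[287.37108677 135.35659614] [185.6202118  179.83355461]
[287.92702914 150.55765599] [190.64404598 185.57424267]
tcp [590.7 258.  150.8] yaw 38.2 shift [ 2.1  2.3 46.8] turn [-0.001 -0.01  -0.001] gap 25.4 F [-0.3  0.7 -0. ] t 5.07
```

View pics/cE.png

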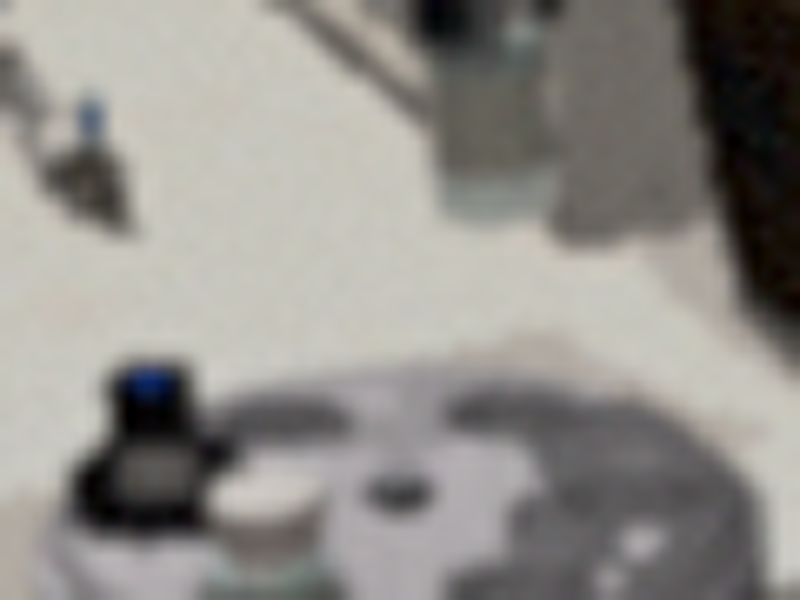

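In the enlarged crop the target hole is at (510,408) and the vial's bottom at (495,205). Both agree with the projections to 0.3 px, so I align and descend.

Call:
step_arm(
  moves=[
    [[2,2.5,20],[0,-0.01,0],20],
    [[2,2.5,46],[0,-0.01,0],20],
    [[2,2.5,46],[0,-0.01,0],20],
    [[2,2.5,46],[0,-0.01,0],20],
    [[2,2.5,46],[0,-0.01,0],20],
    [[2,2.5,46],[0,-0.01,0],20],
  ],
)

```text
clock: 5.62
tcp_pos: [0.5927, 0.2627, 0.1069]
orientation: [0.001, 0.436, 0.9, 0.001]
wrist_force: [0.1, 0.3, -0.8]
finger_gap: 0.0253
grip_force: 34.6
```

```bash
python3 -c "
from h import *
go(590.9,261.4,63,38.3)"
```

```text
tcp [592.7 262.7 106.9] yaw 38.3 shift [ 0.2 -2.3 43.9] turn [ 0.002  0.001 -0.   ] gap 25.3 F [ 0.1  0.3 -0.8] t 5.62
```

Call:
step_arm(
  moves=[
    [[0,-2,5],[0,0,0],20],
    [[0,-2,9],[0,0,0],20],
    [[0,-2,13],[0,0,0],20],
    [[0,-2,17],[0,0,0],20],
    [[0,-2,20],[0,0,0],20],
    [[0,-2,20],[0,0,0],20],
  ],
)

```text
clock: 6.12
tcp_pos: [0.5901, 0.2614, 0.0842]
orientation: [-0.0, 0.436, 0.9, -0.0]
wrist_force: [1.8, -1.0, -1.2]
finger_gap: 0.0251
grip_force: 34.6
```

```bash
python3 -c "
from h import *
go(590.9,261.4,63,38.3)"
```

```text
tcp [590.1 261.4  84.2] yaw 38.3 shift [-0.5  0.7 21.2] turn [-0.001  0.     0.   ] gap 25.1 F [ 1.8 -1.  -1.2] t 6.12
```

In the hole (bottom about 14 mm below the face) with little force. Continuing down.

Call:
step_arm(
  moves=[
    [[0,0,6],[0,0,0],20],
    [[0,0,12],[0,0,0],20],
    [[0,0,17],[0,0,0],20],
    [[0,0,20],[0,0,0],20],
    [[0,0,20],[0,0,0],20],
    [[0,0,20],[0,0,0],20],
  ],
)

```text
clock: 6.62
tcp_pos: [0.5909, 0.261, 0.0645]
orientation: [0.001, 0.436, 0.9, -0.0]
wrist_force: [3.4, -2.3, 0.9]
finger_gap: 0.0253
grip_force: 34.7
```

```bash
python3 -c "
from h import *
go(590.9,261.4,63,38.3)"
```

```text
tcp [590.9 261.   64.5] yaw 38.3 shift [0.3 0.2 1.5] turn [ 0.     0.002 -0.   ] gap 25.3 F [ 3.4 -2.3  0.9] t 6.62
```

Call:
step_arm(
  moves=[
    [[0,0,0],[0,0,0],42],
    [[0,0,0],[0,0,0],42],
    [[0,0,0],[0,0,0],42],
    [[0,0,-10],[0,0,0],42],
    [[0,0,-45],[0,0,0],42],
    [[0,0,-85],[0,0,0],42],
    [[0,0,-110],[0,0,0],50],
    [[0,0,-110],[0,0,0],55],
  ],
)

```text
clock: 7.28
tcp_pos: [0.5931, 0.2631, 0.183]
orientation: [0.004, 0.436, 0.9, 0.004]
wrist_force: [1.6, 0.1, 0.5]
finger_gap: 0.0546
grip_force: 0.0
```

```bash
python3 -c "
from h import *
go(517,-382.4,170,-21.7)
go(480,-80,190,-21.7)"
```

```text
tcp [593.1 263.1 183. ] yaw 38.4 shift [-458.8 -460.4    9.7] turn [ 0.012 -0.002  1.048] gap 54.6 F [1.6 0.1 0.5] t 7.28
tcp [593.1 263.1 183. ] yaw 38.4 shift [-198.8 -301.6   -9.5] turn [ 0.012 -0.002  1.048] gap 54.6 F [1.6 0.1 0.5] t 7.28
```

Call:
step_arm(
  moves=[
    [[-199,-302,-5],[0,0,1.05],62],
    [[-199,-302,-5],[0,0,1.05],62],
    [[-199,-302,-5],[0,0,1.05],62],
    [[-199,-302,-5],[0,0,1.05],62],
    [[-199,-302,-5],[0,0,1.05],62],
    [[-199,-302,-5],[0,0,1.05],62],
    [[-199,-302,-5],[0,0,1.05],62],
    [[-199,-302,-5],[0,0,1.05],62],
  ],
)

```text
clock: 7.95
tcp_pos: [0.4844, -0.056, 0.1801]
orientation: [0.0, 0.815, 0.579, 0.0]
wrist_force: [0.2, -1.2, -1.8]
finger_gap: 0.0619
grip_force: 0.0
```

```bash
python3 -c "
from h import *
go(517,-382.4,110,-21.7)"
```

```text
tcp [484.4 -56.  180.1] yaw -19.3 shift [-297.4  138.5   69.9] turn [ 0.    -0.001  0.042] gap 61.9 F [ 0.2 -1.2 -1.8] t 7.95
```

Call:
step_arm(
  moves=[
    [[-297,138,60],[0,0,0.04],62],
    [[-297,138,60],[0,0,0.04],62],
    [[-297,138,60],[0,0,0.04],62],
    [[-297,138,60],[0,0,0.04],62],
    [[-297,138,60],[0,0,0.04],62],
    [[-297,138,60],[0,0,0.04],62],
    [[-297,138,60],[0,0,0.04],62],
    [[-297,138,60],[0,0,0.04],62],
  ],
)

```text
clock: 8.62
tcp_pos: [0.5194, -0.3822, 0.1194]
orientation: [-0.0, 0.825, 0.565, 0.0]
wrist_force: [1.7, -0.6, 0.3]
finger_gap: 0.0621
grip_force: 0.0
```

```bash
python3 -c "
from h import *
t=imaging.read_camera('top');s=imaging.read_camera('scene')
go(517,-382.4,110,-21.7)
# verify vial in hole: white cap at z=83 near hole B, via white-ness
for n,im in(('top',t),('scene',s)):
    p=proj(n,[.5909,.2614,.083]).round().astype(int); print(n,p); print(cv2.cvtColor(im,cv2.COLOR_RGB2GRAY)[p[1]-6:p[1]+7:2,p[0]-8:p[0]+9:2])
cv2.imwrite('pics/cF.png',np.hstack([cv2.resize(t[150:250,156:256],(400,400)),cv2.resize(s[115:215,230:330],(400,400))])[:,:,::-1])"
```

```text
tcp [ 519.  -386.   117.3] yaw -21.6 shift [ 2.6 -3.2  7.3] turn [-0.     0.001  0.002] gap 62.0 F [-0.4  0.7 -0.4] t 8.72
top [188 183]
[[131 132 130 129 124 121 125 130 131]
 [131 124 128 131 132 127 110 106 121]
 [126 120 129 131 132 131 109  75  86]
 [120 126 131 132 132 131 107  72  65]
 [125 129 125 129 129 122  86  76  65]
 [131 129 105 101 100  85  76  73  65]
 [132 131 115  82  78  78  75  65  90]]
scene [287 143]
[[212 209 210 210 211 204 147 112 117]
 [210 211 210 212 209 211 209 203 204]
 [212 211 210 207 209 211 210 211 212]
 [210 211 212 201 210 207 188 206 214]
 [211 210 207 125 125 126 115 205 210]
 [198 197 197 136 109 114 130 202 213]
 [183 186 168 151 140 132 123 154 192]]
```

View pics/cF.png

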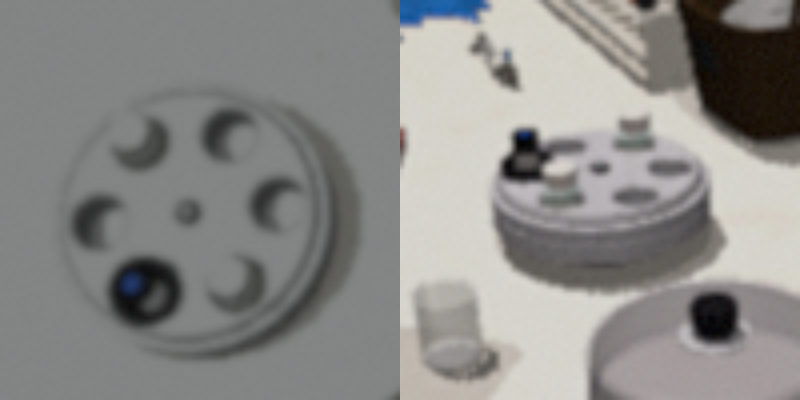

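The big vial now stands in the hole opposite the loaded one: its white cap is at crop right (633,122). Next the sleeve.

Call:
step_arm(
  moves=[
    [[2.5,-3,30],[0,0,0],62],
    [[2.5,-3,55],[0,0,0],62],
    [[2.5,-3,75],[0,0,0],62],
    [[2.5,-3,86],[0,0,0],62],
    [[2.5,-3,86],[0,0,0],62],
    [[2.5,-3,86],[0,0,0],62],
  ],
)

```text
clock: 9.22
tcp_pos: [0.5176, -0.3764, 0.0338]
orientation: [-0.0, 0.825, 0.565, 0.0]
wrist_force: [0.5, 0.2, -0.6]
finger_gap: 0.0622
grip_force: 0.0
```

```bash
python3 -c "
from h import *
go(517,-382.4,30,-21.7)"
```

```text
tcp [ 517.6 -376.4   33.8] yaw -21.2 shift [-5.8  1.6  3.8] turn [-0.001 -0.001  0.008] gap 62.2 F [ 0.5  0.2 -0.6] t 9.22
```

Call:
step_arm(
  moves=[
    [[0,0,0],[0,0,0],62],
    [[0,0,0],[0,0,0],62],
    [[0,0,0],[0,0,0],62],
    [[0,0,0],[0,0,0],62],
  ],
)

```text
clock: 9.55
tcp_pos: [0.5182, -0.3776, 0.0349]
orientation: [0.001, 0.825, 0.565, 0.0]
wrist_force: [-0.5, 0.1, 0.2]
finger_gap: 0.0619
grip_force: 0.0
```

```bash
python3 -c "
from h import *
go(517,-382.4,30,-21.7)"
```

```text
tcp [ 518.2 -377.6   34.9] yaw -21.3 shift [-4.9  0.6  4.9] turn [0.002 0.001 0.008] gap 61.9 F [-0.5  0.1  0.2] t 9.55
```

Call:
step_arm(
  moves=[
    [[-5,0.5,5],[0,0,0.008],62],
    [[-5,0.5,5],[0,0,0.008],62],
    [[-5,0.5,5],[0,0,0.008],62],
    [[-5,0.5,5],[0,0,0.008],62],
    [[-5,0.5,5],[0,0,0.008],62],
  ],
)

```text
clock: 9.97
tcp_pos: [0.5162, -0.3819, 0.0285]
orientation: [-0.0, 0.828, 0.561, 0.0]
wrist_force: [1.1, -0.2, -0.0]
finger_gap: 0.0618
grip_force: 0.0
```

```bash
python3 -c "
from h import *
go(517,-382.4,30,-21.7)"
```

```text
tcp [ 516.2 -381.9   28.5] yaw -21.7 shift [-0.1  0.9 -1.5] turn [-0. -0. -0.] gap 61.8 F [ 1.1 -0.2 -0. ] t 9.97
```

Call:
step_arm(
  moves=[
    [[0,0.5,-1],[0,0,0],36],
    [[0,0.5,-1],[0,0,0],36],
    [[0,0.5,-1],[0,0,0],36],
    [[0,0.5,-1],[0,0,0],36],
    [[0,0.5,-1],[0,0,0],36],
  ],
  grip_force=40,
)

```text
clock: 10.38
tcp_pos: [0.5169, -0.3822, 0.0302]
orientation: [0.0, 0.828, 0.561, 0.0]
wrist_force: [-1.6, 0.5, 4.6]
finger_gap: 0.0403
grip_force: 40.0
```

```bash
python3 -c "
from h import *
go(517,-382.4,30,-21.7)"
```

```text
tcp [ 516.9 -382.2   30.2] yaw -21.7 shift [-0.1  0.2  0.2] turn [ 0.001  0.    -0.   ] gap 40.3 F [-1.6  0.5  4.6] t 10.38
```

Call:
step_arm(
  moves=[
    [[0,0,-10],[0,0,0],36],
    [[0,0,-40],[0,0,0],36],
    [[0,0,-75],[0,0,0],36],
    [[0,0,-110],[0,0,0],36],
    [[0,0,-125],[0,0,0],36],
    [[0,0,-125],[0,0,0],36],
    [[0,0,-125],[0,0,0],36],
  ],
)

```text
clock: 10.97
tcp_pos: [0.5174, -0.3826, 0.156]
orientation: [0.001, 0.828, 0.561, 0.0]
wrist_force: [-0.2, -0.2, -0.7]
finger_gap: 0.0402
grip_force: 40.5
```

```bash
python3 -c "
from h import *
go(598.6,208,160,-21.7)"
```

```text
tcp [ 517.4 -382.6  156. ] yaw -21.7 shift [ 578.8 -143.    -4.8] turn [ 0.003  0.001 -0.   ] gap 40.2 F [-0.2 -0.2 -0.7] t 10.97
```

Call:
step_arm(
  moves=[
    [[579,-143,-10],[0,0,0],36],
    [[579,-143,-10],[0,0,0],36],
    [[579,-143,-10],[0,0,0],36],
    [[579,-143,-10],[0,0,0],36],
    [[579,-143,-10],[0,0,0],36],
    [[579,-143,-10],[0,0,0],36],
    [[579,-143,-10],[0,0,0],36],
    [[579,-143,-10],[0,0,0],36],
  ],
)

```text
clock: 11.63
tcp_pos: [0.5607, -0.0497, 0.1582]
orientation: [-0.001, 0.828, 0.561, -0.001]
wrist_force: [0.3, -0.5, -1.4]
finger_gap: 0.0401
grip_force: 40.5
```

```bash
python3 -c "
from h import *
go(598.6,208,150,-21.7)"
```

```text
tcp [560.7 -49.7 158.2] yaw -21.7 shift [253.4 -60.2   8.3] turn [-0.004  0.    -0.001] gap 40.1 F [ 0.3 -0.5 -1.4] t 11.63
```

Call:
step_arm(
  moves=[
    [[253,-60,8],[0,0,0],36],
    [[253,-60,8],[0,0,0],36],
    [[253,-60,8],[0,0,0],36],
    [[253,-60,8],[0,0,0],36],
    [[253,-60,8],[0,0,0],36],
    [[253,-60,8],[0,0,0],36],
    [[253,-60,8],[0,0,0],36],
    [[253,-60,8],[0,0,0],36],
  ],
)

```text
clock: 12.3
tcp_pos: [0.5986, 0.2086, 0.1495]
orientation: [-0.001, 0.826, 0.563, -0.002]
wrist_force: [0.1, -0.3, -0.5]
finger_gap: 0.0402
grip_force: 40.5
```

Call:
step_arm(
  moves=[
    [[0,0,0],[0,0,0],36],
    [[0,0,0],[0,0,0],36],
    [[0,0,0],[0,0,0],36],
    [[0,0,0],[0,0,0],36],
  ],
)

```text
clock: 12.63
tcp_pos: [0.6, 0.2036, 0.1522]
orientation: [-0.0, 0.828, 0.56, -0.0]
wrist_force: [0.4, -0.2, -0.7]
finger_gap: 0.0401
grip_force: 40.5
```

```bash
python3 -c "
from h import *
s=imaging.read_camera('scene');t=imaging.read_camera('top')
go(598.6,208,95,-21.7)
p=np.array(telemetry.get_state()['tcp_pos']);
for n in('scene','top'):
    print(n,[proj(n,p-[0,0,h]).round(1).tolist() for h in(.030,-.012)], 'hole',proj(n,[.5986,.208,.058]).round(1))
cv2.imwrite('pics/cG.png',np.hstack([cv2.resize(t[160:220,180:240],(400,400),interpolation=2),cv2.resize(s[110:170,260:320],(400,400),interpolation=2)])[:,:,::-1])"
```

```text
tcp [600.2 204.  152.5] yaw -21.8 shift [ 3.1 -3.  57.5] turn [ 0.    -0.    -0.002] gap 39.8 F [-0.1 -0.5 -0.3] t 12.73
scene [[297.1, 137.1], [296.5, 123.6]] hole [296.9 156.4]
top [[207.9, 175.2], [203.2, 169.8]] hole [212.7 183.3]
```

View pics/cG.png

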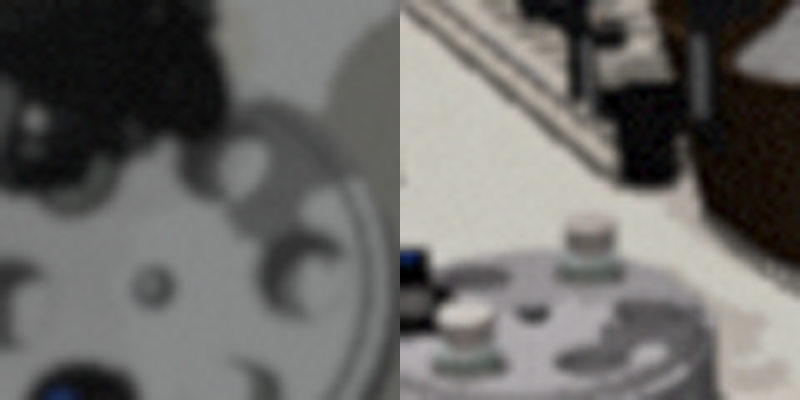

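The sleeve hangs upright from the pads, its bottom at scene crop (649,180), with the target hole directly below at (650,320). I align above the hole.

Call:
step_arm(
  moves=[
    [[3,-2,20],[0,0,0],36],
    [[3,-2,40],[0,0,0],36],
    [[3,-2,56],[0,0,0],36],
    [[3,-2,56],[0,0,0],36],
    [[3,-2,56],[0,0,0],36],
    [[3,-2,56],[0,0,0],36],
    [[3,-2,56],[0,0,0],36],
    [[3,-2,56],[0,0,0],36],
  ],
)

```text
clock: 13.4
tcp_pos: [0.6003, 0.2089, 0.0978]
orientation: [0.0, 0.828, 0.561, 0.001]
wrist_force: [0.4, 0.0, -0.1]
finger_gap: 0.0399
grip_force: 40.5
```

```bash
python3 -c "
from h import *
go(599.2,207.8,88,-21.7)"
```

```text
tcp [600.3 208.9  97.8] yaw -21.7 shift [-1.4 -0.7  9.8] turn [ 0.002 -0.002 -0.001] gap 39.9 F [ 0.4  0.  -0.1] t 13.4
```

Call:
step_arm(
  moves=[
    [[-1.4,-0.7,4],[0,0,0],36],
    [[-1.4,-0.7,7],[0,0,0],36],
    [[-1.4,-0.7,10],[0,0,0],36],
    [[-1.4,-0.7,13],[0,0,0],36],
    [[-1.4,-0.7,15],[0,0,0],36],
    [[-1.4,-0.7,15],[0,0,0],36],
    [[-1.4,-0.7,15],[0,0,0],36],
  ],
)

```text
clock: 13.98
tcp_pos: [0.598, 0.2078, 0.081]
orientation: [-0.0, 0.828, 0.561, -0.0]
wrist_force: [0.2, 0.2, -0.1]
finger_gap: 0.0402
grip_force: 40.5
```

```bash
python3 -c "
from h import *
go(599.2,207.8,72,-21.7)"
```

```text
tcp [598.  207.8  81. ] yaw -21.7 shift [0.5 1.1 9. ] turn [-0.  0. -0.] gap 40.2 F [ 0.2  0.2 -0.1] t 13.98
```

Call:
step_arm(
  moves=[
    [[0.5,0.5,4],[0,0,0],36],
    [[0.5,0.5,8],[0,0,0],36],
    [[0.5,0.5,12],[0,0,0],36],
    [[0.5,0.5,14],[0,0,0],36],
    [[0.5,0.5,14],[0,0,0],36],
    [[0.5,0.5,14],[0,0,0],36],
  ],
)

```text
clock: 14.48
tcp_pos: [0.5986, 0.208, 0.0669]
orientation: [-0.0, 0.828, 0.561, -0.0]
wrist_force: [1.7, -0.3, 0.1]
finger_gap: 0.0398
grip_force: 40.5
```

```bash
python3 -c "
from h import *
go(599.2,207.8,62,-21.7)"
```

```text
tcp [598.6 208.   66.9] yaw -21.7 shift [0.  0.6 4.9] turn [-0.  0. -0.] gap 39.8 F [ 1.7 -0.3  0.1] t 14.48
```

Call:
step_arm(
  moves=[
    [[0,0.5,3],[0,0,0],36],
    [[0,0.5,5],[0,0,0],36],
    [[0,0.5,5],[0,0,0],36],
    [[0,0.5,5],[0,0,0],50],
    [[0,0.5,5],[0,0,0],55],
    [[0,0.5,5],[0,0,0],55],
    [[0,0.5,5],[0,0,0],55],
  ],
)

```text
clock: 15.07
tcp_pos: [0.5994, 0.2079, 0.0625]
orientation: [0.0, 0.828, 0.561, 0.0]
wrist_force: [0.7, -1.1, -0.2]
finger_gap: 0.0552
grip_force: 0.0
```

Call:
step_arm(
  moves=[
    [[0,0,-10],[0,0,0],55],
    [[0,0,-45],[0,0,0],55],
    [[0,0,-80],[0,0,0],55],
    [[0,0,-110],[0,0,0],50],
    [[0,0,-110],[0,0,0],50],
    [[0,0,-110],[0,0,0],50],
  ],
)

```text
clock: 15.57
tcp_pos: [0.6011, 0.2083, 0.1759]
orientation: [0.001, 0.828, 0.561, 0.003]
wrist_force: [1.1, 0.5, -0.8]
finger_gap: 0.0503
grip_force: 0.0
```

```bash
python3 -c "
from h import *
go(583.3,-266,130,-21.7)"
```

```text
tcp [601.1 208.3 175.9] yaw -21.7 shift [-447.4  158.7   45.1] turn [ 0.005 -0.004 -0.   ] gap 50.3 F [ 1.1  0.5 -0.8] t 15.57
```

Call:
step_arm(
  moves=[
    [[-447,159,10],[0,0,0],50],
    [[-447,159,10],[0,0,0],50],
    [[-447,159,10],[0,0,0],50],
    [[-447,159,10],[0,0,0],50],
    [[-447,159,10],[0,0,0],50],
    [[-447,159,10],[0,0,0],50],
    [[-447,159,10],[0,0,0],50],
    [[-447,159,10],[0,0,0],50],
  ],
)

```text
clock: 16.23
tcp_pos: [0.5856, -0.1268, 0.1641]
orientation: [-0.001, 0.828, 0.561, -0.001]
wrist_force: [0.8, 0.3, 0.1]
finger_gap: 0.0498
grip_force: 0.0
```

```bash
python3 -c "
from h import *
go(583.3,-266,110,-21.7)"
```

```text
tcp [ 585.6 -126.8  164.1] yaw -21.7 shift [-130.2   49.5   54. ] turn [-0.002 -0.    -0.   ] gap 49.8 F [0.8 0.3 0.1] t 16.23
```

Call:
step_arm(
  moves=[
    [[-130,49.5,54],[0,0,0],50],
    [[-130,49.5,54],[0,0,0],50],
    [[-130,49.5,54],[0,0,0],50],
    [[-130,49.5,54],[0,0,0],50],
    [[-130,49.5,54],[0,0,0],50],
    [[-130,49.5,54],[0,0,0],50],
    [[-130,49.5,54],[0,0,0],50],
    [[-130,49.5,54],[0,0,0],50],
  ],
)

```text
clock: 16.9
tcp_pos: [0.5848, -0.2629, 0.1114]
orientation: [-0.0, 0.827, 0.562, 0.0]
wrist_force: [0.2, -0.5, 0.4]
finger_gap: 0.05
grip_force: 0.0
```

Call:
step_arm(
  moves=[
    [[0,0,0],[0,0,0],50],
    [[0,0,0],[0,0,0],50],
    [[0,0,0],[0,0,0],50],
    [[0,0,0],[0,0,0],50],
  ],
)

```text
clock: 17.23
tcp_pos: [0.5851, -0.2636, 0.1117]
orientation: [0.0, 0.827, 0.562, 0.0]
wrist_force: [0.3, 0.4, 0.3]
finger_gap: 0.0499
grip_force: 0.0
```

```bash
python3 -c "
from h import *
go(583.3,-266,40,-21.7)
s=snap('scene','sH');t=snap('top','tH')
# sleeve check: collar circle in top & scene at z=.068 vs expected
for z in (.068,.058):
  for n,im in(('top',t),('scene',s)):
    print(z,n,np.round(np.array(circ(n,im,np.array([.599,.208]),z,.021,.035,.035/150,tol=.002)[1])*1000,1).tolist())
cv2.imwrite('pics/cH.png',np.hstack([cv2.resize(t[160:230,170:240],(400,400),interpolation=2),cv2.resize(s[125:195,250:320],(400,400),interpolation=2)])[:,:,::-1])"
```

```text
tcp [ 585.1 -263.6  111.7] yaw -21.7 shift [-2.9 -0.8 71.7] turn [0.001 0.    0.001] gap 49.9 F [0.3 0.4 0.3] t 17.23
0.068 top [[597.0, 205.5, 20.4]]
0.068 scene [[595.1, 194.1, 22.7]]
0.058 top [[599.6, 208.8, 20.9]]
0.058 scene [[601.5, 213.7, 21.7]]
```

View pics/cH.png

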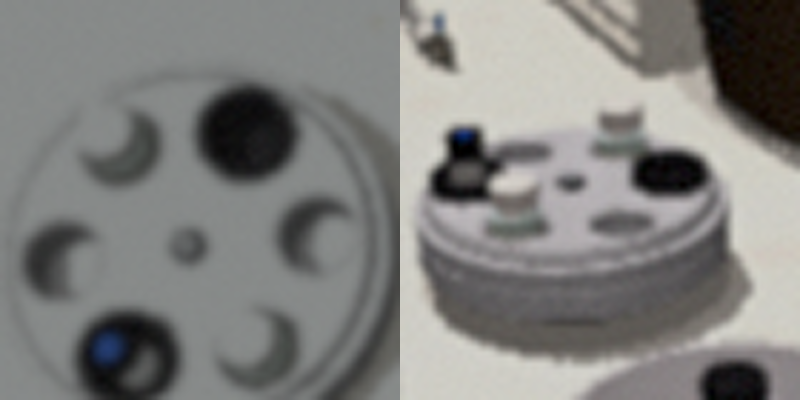

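The black sleeve is seated in the hole opposite the loaded one (top crop (247,133), scene crop (668,172)), with its collar flat. Now the small vial.

Call:
step_arm(
  moves=[
    [[-3,-1,25],[0,0,0],50],
    [[-3,-1,50],[0,0,0],50],
    [[-3,-1,70],[0,0,0],50],
    [[-3,-1,70],[0,0,0],50],
    [[-3,-1,70],[0,0,0],50],
    [[-3,-1,70],[0,0,0],50],
  ],
)

```text
clock: 17.83
tcp_pos: [0.5834, -0.267, 0.0423]
orientation: [0.001, 0.828, 0.561, 0.0]
wrist_force: [-0.5, 0.6, -1.2]
finger_gap: 0.05
grip_force: 0.0
```

```bash
python3 -c "
from h import *
go(583.3,-266,40,-21.7)"
```

```text
tcp [ 583.4 -267.    42.3] yaw -21.7 shift [ 0.9 -0.4  2.3] turn [ 0.001  0.    -0.   ] gap 50.0 F [-0.5  0.6 -1.2] t 17.83
```

Call:
step_arm(
  moves=[
    [[0.9,0,3],[0,0,0],50],
    [[0.9,0,3],[0,0,0],50],
    [[0.9,0,3],[0,0,0],15],
    [[0.9,0,3],[0,0,0],15],
    [[0.9,0,3],[0,0,0],15],
    [[0.9,0,3],[0,0,0],15],
    [[0.9,0,3],[0,0,0],15],
    [[0.9,0,3],[0,0,0],15],
  ],
  grip_force=30,
)

```text
clock: 18.5
tcp_pos: [0.5834, -0.266, 0.0388]
orientation: [0.0, 0.828, 0.561, 0.0]
wrist_force: [-0.3, 0.6, 4.9]
finger_gap: 0.0183
grip_force: 29.3
```

```bash
python3 -c "
from h import *
go(583.3,-266,165,-21.7)"
```

```text
tcp [ 583.4 -266.    38.8] yaw -21.7 shift [  -0.     0.  -126.2] turn [ 0.001  0.    -0.   ] gap 18.3 F [-0.3  0.6  4.9] t 18.5
```

Call:
step_arm(
  moves=[
    [[0,0,-10],[0,0,0],15],
    [[0,0,-40],[0,0,0],15],
    [[0,0,-75],[0,0,0],15],
    [[0,0,-110],[0,0,0],15],
    [[0,0,-130],[0,0,0],15],
    [[0,0,-130],[0,0,0],15],
    [[0,0,-130],[0,0,0],15],
  ],
)

```text
clock: 19.08
tcp_pos: [0.5838, -0.2663, 0.1702]
orientation: [0.002, 0.828, 0.561, 0.001]
wrist_force: [-0.3, -0.0, -1.2]
finger_gap: 0.0182
grip_force: 29.3
```

```bash
python3 -c "
from h import *
go(599.2,207.8,165,-21.7)"
```

```text
tcp [ 583.8 -266.3  170.2] yaw -21.7 shift [ 446.2 -161.2    4.4] turn [ 0.003  0.    -0.   ] gap 18.2 F [-0.3 -0.  -1.2] t 19.08
```

Call:
step_arm(
  moves=[
    [[446,-161,4],[0,0,0],15],
    [[446,-161,4],[0,0,0],15],
    [[446,-161,4],[0,0,0],15],
    [[446,-161,4],[0,0,0],15],
    [[446,-161,4],[0,0,0],15],
    [[446,-161,4],[0,0,0],15],
    [[446,-161,4],[0,0,0],15],
    [[446,-161,4],[0,0,0],15],
  ],
)

```text
clock: 19.75
tcp_pos: [0.5922, 0.0693, 0.1635]
orientation: [-0.001, 0.828, 0.561, -0.001]
wrist_force: [1.4, 0.6, 0.3]
finger_gap: 0.0187
grip_force: 29.3
```

```bash
python3 -c "
from h import *
go(599.2,207.8,150,-21.7)"
```

```text
tcp [592.2  69.3 163.5] yaw -21.7 shift [131.3 -44.7  13.5] turn [-0.003  0.001 -0.   ] gap 18.7 F [1.4 0.6 0.3] t 19.75
```

Call:
step_arm(
  moves=[
    [[131,-45,13],[0,0,0],15],
    [[131,-45,13],[0,0,0],15],
    [[131,-45,13],[0,0,0],15],
    [[131,-45,13],[0,0,0],15],
    [[131,-45,13],[0,0,0],15],
    [[131,-45,13],[0,0,0],15],
    [[131,-45,13],[0,0,0],15],
    [[131,-45,13],[0,0,0],15],
  ],
)

```text
clock: 20.42
tcp_pos: [0.6004, 0.204, 0.152]
orientation: [-0.0, 0.828, 0.56, -0.001]
wrist_force: [0.1, -1.3, 0.2]
finger_gap: 0.0185
grip_force: 29.3
```

Call:
step_arm(
  moves=[
    [[0,0,0],[0,0,0],15],
    [[0,0,0],[0,0,0],15],
    [[0,0,0],[0,0,0],15],
    [[0,0,0],[0,0,0],15],
  ],
)

```text
clock: 20.75
tcp_pos: [0.6008, 0.205, 0.1527]
orientation: [0.0, 0.828, 0.561, 0.0]
wrist_force: [0.3, -0.5, -0.8]
finger_gap: 0.0178
grip_force: 29.3
```

```bash
python3 -c "
from h import *
go(599.2,207.8,114,-21.7)
s=snap('scene','sI')
p=np.array(telemetry.get_state()['tcp_pos'])
u=proj('scene',p-[0,0,.039]);print(u)
g=cv2.cvtColor(s,cv2.COLOR_RGB2GRAY);a,b=u.round().astype(int);print(a,b);print(g[b-10:b+8:2,a-10:a+11])"
```

```text
tcp [600.8 205.  152.7] yaw -21.8 shift [ 2.  -2.5 38.7] turn [ 0.    -0.    -0.001] gap 17.8 F [ 0.3 -0.5 -0.8] t 20.75
[297.17395045 139.70675709]
297 140
[[167 167 137 109  98 101 104 108 115 116 117 122 140 143 113  87  40  10
    5  16   8]
 [119 149 167 160 136 107 106 109 111 118 121 124 135 135 109  91  42  13
   11   5  16]
 [133 103 108 126 128 108 119 144 147 154 154 152 146 130 109  98  71  31
    9  15  12]
 [193 174 146 127 100  95 117 143 129 126 131 127 125 119 117 130 114  56
   13   5  10]
 [193 194 197 195 172 146 136 136 138 145 145 143 138 137 154 167 152  96
   37   7  14]
 [194 194 192 196 194 196 196 188 179 177 178 173 166 157 166 169 166 139
   68  19  12]
 [176 172 172 174 178 187 194 196 195 195 194 197 190 182 175 170 165 150
   95  56  33]
 [151 151 145 132 127 155 191 195 196 194 194 196 196 196 195 188 177 169
  150 119  83]
 [ 91  95  92  91 103 146 191 199 197 195 196 196 195 194 194 196 195 188
  181 172 153]]
```

Call:
step_arm(
  moves=[
    [[2,-2,20],[0,0,0],15],
    [[2,-2,40],[0,0,0],15],
    [[2,-2,40],[0,0,0],15],
    [[2,-2,40],[0,0,0],15],
    [[2,-2,40],[0,0,0],15],
    [[2,-2,40],[0,0,0],15],
    [[2,-2,40],[0,0,0],15],
  ],
)

```text
clock: 21.38
tcp_pos: [0.6004, 0.2084, 0.1139]
orientation: [0.0, 0.828, 0.561, 0.001]
wrist_force: [-0.6, -0.4, 0.2]
finger_gap: 0.0182
grip_force: 29.3
```

```bash
python3 -c "
from h import *
go(599.2,207.9,90,-21.7)"
```

```text
tcp [600.4 208.4 113.9] yaw -21.7 shift [-1.  -0.9 23.8] turn [ 0.002 -0.001 -0.   ] gap 18.2 F [-0.6 -0.4  0.2] t 21.38
```

Call:
step_arm(
  moves=[
    [[-1,-1,5],[0,0,0],15],
    [[-1,-1,9],[0,0,0],15],
    [[-1,-1,13],[0,0,0],15],
    [[-1,-1,17],[0,0,0],15],
    [[-1,-1,21],[0,0,0],15],
    [[-1,-1,24],[0,0,0],15],
    [[-1,-1,24],[0,0,0],15],
  ],
)

```text
clock: 21.97
tcp_pos: [0.5976, 0.2076, 0.0873]
orientation: [-0.0, 0.828, 0.561, -0.001]
wrist_force: [-0.2, 0.3, -0.2]
finger_gap: 0.0183
grip_force: 29.3
```

```bash
python3 -c "
from h import *
go(599.2,207.9,73,-21.7)"
```

```text
tcp [597.6 207.6  87.3] yaw -21.7 shift [ 0.9  1.4 14.3] turn [-0.001  0.001 -0.   ] gap 18.3 F [-0.2  0.3 -0.2] t 21.97
```

Call:
step_arm(
  moves=[
    [[0.5,1,4],[0,0,0],15],
    [[0.5,1,8],[0,0,0],15],
    [[0.5,1,11],[0,0,0],15],
    [[0.5,1,14],[0,0,0],15],
    [[0.5,1,14],[0,0,0],15],
    [[0.5,1,14],[0,0,0],15],
  ],
)

```text
clock: 22.47
tcp_pos: [0.599, 0.2078, 0.0741]
orientation: [-0.0, 0.828, 0.561, -0.0]
wrist_force: [0.2, 0.6, 0.3]
finger_gap: 0.018
grip_force: 29.3
```

```bash
python3 -c "
from h import *
go(599.2,207.9,72,-21.7)"
```

```text
tcp [599.  207.8  74.1] yaw -21.7 shift [0.2 0.1 2.1] turn [-0.  0. -0.] gap 18.0 F [0.2 0.6 0.3] t 22.47
```

Call:
step_arm(
  moves=[
    [[0,0,2],[0,0,0],15],
    [[0,0,2],[0,0,0],15],
    [[0,0,2],[0,0,0],15],
    [[0,0,2],[0,0,0],36],
    [[0,0,2],[0,0,0],36],
    [[0,0,2],[0,0,0],36],
    [[0,0,2],[0,0,0],36],
  ],
)

```text
clock: 23.05
tcp_pos: [0.5994, 0.2078, 0.0726]
orientation: [0.0, 0.828, 0.561, 0.0]
wrist_force: [0.2, 0.5, 0.4]
finger_gap: 0.0359
grip_force: 0.0
```

Call:
step_arm(
  moves=[
    [[0,0,-15],[0,0,0],36],
    [[0,0,-45],[0,0,0],40],
    [[0,0,-80],[0,0,0],50],
    [[0,0,-120],[0,0,0],60],
    [[0,0,-120],[0,0,0],60],
    [[0,0,-120],[0,0,0],60],
  ],
)

```text
clock: 23.55
tcp_pos: [0.6013, 0.2083, 0.196]
orientation: [0.001, 0.828, 0.561, 0.003]
wrist_force: [0.1, 0.1, -0.3]
finger_gap: 0.06
grip_force: 0.0
```

```bash
python3 -c "
from h import *
go(531.3,-16.5,165,-21.7)"
```

```text
tcp [601.3 208.3 196. ] yaw -21.7 shift [-234.8   18.    30.2] turn [ 0.006 -0.004 -0.   ] gap 60.0 F [ 0.1  0.1 -0.3] t 23.55
```

Call:
step_arm(
  moves=[
    [[-235,18,30],[0,0,0],60],
    [[-235,18,30],[0,0,0],60],
    [[-235,18,30],[0,0,0],60],
    [[-235,18,30],[0,0,0],60],
    [[-235,18,30],[0,0,0],60],
    [[-235,18,30],[0,0,0],60],
    [[-235,18,30],[0,0,0],60],
    [[-235,18,30],[0,0,0],60],
  ],
)

```text
clock: 24.22
tcp_pos: [0.5275, -0.0185, 0.1609]
orientation: [-0.001, 0.829, 0.56, -0.001]
wrist_force: [-0.8, -0.4, -0.1]
finger_gap: 0.0601
grip_force: 0.0
```

Call:
step_arm(
  moves=[
    [[0,0,20],[0,0,0],60],
    [[0,0,40],[0,0,0],60],
    [[0,0,60],[0,0,0],60],
    [[0,0,60],[0,0,0],60],
    [[0,0,60],[0,0,0],60],
    [[0,0,60],[0,0,0],60],
  ],
)

```text
clock: 24.72
tcp_pos: [0.5295, -0.0165, 0.1029]
orientation: [0.0, 0.827, 0.562, 0.0]
wrist_force: [-0.3, 0.8, 0.7]
finger_gap: 0.0599
grip_force: 0.0
```

```bash
python3 -c "
from h import *
go(531.3,-16.5,52,-21.7)
s=snap('scene','sJ');t=snap('top','tJ')
import sys
# small vial check: blue cap dots in rotor area
for n,im in(('top',t),('scene',s)):
    m=cv2.inRange(cv2.cvtColor(im,cv2.COLOR_RGB2HSV),(105,110,60),(130,255,255)); k,l,S,c=cv2.connectedComponentsWithStats(m)
    print(n,[(c[i].round(1).tolist(),int(S[i,4])) for i in range(1,k) if S[i,4]>2 and S[i,4]<60], proj(n,[.5992,.2079,.09]), proj(n,[.4982,.2479,.09]))
"
```

```text
tcp [529.5 -16.5 102.9] yaw -21.6 shift [ 0.6  1.7 50.9] turn [ 0.    -0.     0.001] gap 59.9 F [-0.3  0.8  0.7] t 24.72
top [([99.8, 82.2], 6), ([73.7, 93.9], 9), ([0.8, 170.3], 9), ([210.0, 179.0], 21), ([0.4, 199.8], 5), ([188.4, 220.3], 19), ([3.6, 240.3], 47)] [209.56867577 179.45425093] [188.44061675 220.66297553]
scene [([251.5, 1.0], 12), ([343.7, 63.3], 49), ([248.0, 110.0], 3), ([261.0, 148.0], 3), ([565.8, 195.6], 5), ([585.9, 208.8], 9), ([386.2, 210.0], 5), ([430.7, 218.7], 3), ([422.0, 221.3], 3), ([409.2, 226.2], 6), ([420.4, 225.4], 5), ([582.3, 240.0], 3), ([593.3, 240.6], 7), ([605.7, 243.0], 3), ([609.3, 243.0], 3), ([596.0, 245.8], 4), ([605.7, 261.7], 3), ([583.0, 265.2], 4), ([588.3, 267.0], 3), ([584.0, 268.3], 3)] [296.67836746 146.77734169] [260.47673782 148.41880855]
```

The small vial's cap dot is at top (210,179), matching the upright seated prediction of (209.6,179.5). For the lid, I'll grip the knob, then regrip at 90° so it is centred both ways.

Call:
step_arm(
  moves=[
    [[0.5,1.5,25],[0,0,0],60],
    [[0.5,1.5,45],[0,0,0],60],
    [[0.5,1.5,49],[0,0,0],60],
    [[0.5,1.5,49],[0,0,0],60],
    [[0.5,1.5,49],[0,0,0],25],
    [[0.5,1.5,49],[0,0,0],25],
    [[0.5,1.5,49],[0,0,0],25],
    [[0.5,1.5,49],[0,0,0],25],
  ],
  grip_force=25,
)

```text
clock: 25.48
tcp_pos: [0.5319, -0.0175, 0.0551]
orientation: [0.001, 0.828, 0.561, 0.001]
wrist_force: [-0.7, 0.1, 5.7]
finger_gap: 0.0292
grip_force: 24.7
```

Call:
step_arm(
  moves=[
    [[0,0,0],[0,0,0],25],
    [[0,0,0],[0,0,0],25],
    [[0,0,0],[0,0,0],25],
  ],
)

```text
clock: 25.73
tcp_pos: [0.5319, -0.0175, 0.0551]
orientation: [0.001, 0.828, 0.561, 0.001]
wrist_force: [-0.9, -0.2, 6.4]
finger_gap: 0.0288
grip_force: 24.7
```

```bash
python3 -c "
from h import *
go(531.3,-16.5,52,68.3)"
```

```text
tcp [531.9 -17.5  55.1] yaw -21.7 shift [ 0.7 -0.9  3.1] turn [ 0.003  0.002 -1.571] gap 28.8 F [-0.9 -0.2  6.4] t 25.73
```

Call:
step_arm(
  moves=[
    [[0,0,0],[0,0,0],58],
    [[0,0,0],[0,0,0],58],
    [[0,0,0],[0,0,0],58],
    [[0,0,-1],[0,0,-1.57],58],
    [[0,0,-1],[0,0,-1.57],58],
    [[0,0,-1],[0,0,-1.57],58],
    [[0,0,-1],[0,0,-1.57],58],
    [[0,0,-1],[0,0,-1.57],58],
  ],
)

```text
clock: 26.4
tcp_pos: [0.5304, -0.0173, 0.0542]
orientation: [-0.0, 0.613, 0.79, -0.0]
wrist_force: [0.2, -0.2, -0.0]
finger_gap: 0.0582
grip_force: 0.0
```

```bash
python3 -c "
from h import *
go(531.9,-17.5,54,68.3)"
```

```text
tcp [530.4 -17.3  54.2] yaw 14.4 shift [-0.6  1.4  0.2] turn [-0.   -0.   -0.94] gap 58.2 F [ 0.2 -0.2 -0. ] t 26.4
```

Call:
step_arm(
  moves=[
    [[0,1,0],[0,0,-0.94],58],
    [[0,1,0],[0,0,-0.94],58],
    [[0,1,0],[0,0,-0.94],58],
    [[0,1,0],[0,0,-0.94],58],
    [[0,1,0],[0,0,-0.94],58],
    [[0,1,0],[0,0,-0.94],58],
    [[0,1,0],[0,0,-0.94],58],
    [[0,1,0],[0,0,-0.94],58],
  ],
)

```text
clock: 27.07
tcp_pos: [0.5314, -0.017, 0.0542]
orientation: [-0.0, 0.188, 0.982, 0.0]
wrist_force: [0.5, 1.1, -0.6]
finger_gap: 0.058
grip_force: 0.0
```

Call:
step_arm(
  moves=[
    [[0,0,0],[0,0,0],58],
    [[0,0,0],[0,0,0],58],
    [[0,0,0],[0,0,0],58],
    [[0,0,0],[0,0,0],58],
  ],
)

```text
clock: 27.4
tcp_pos: [0.5315, -0.017, 0.0544]
orientation: [-0.0, 0.192, 0.981, 0.0]
wrist_force: [-0.1, -0.0, 0.8]
finger_gap: 0.0579
grip_force: 0.0
```

```bash
python3 -c "
from h import *
go(531.9,-17.5,53,68.3)"
```

```text
tcp [531.5 -17.   54.4] yaw 67.9 shift [-0.5 -0.3  1.4] turn [ 0.    -0.    -0.007] gap 57.9 F [-0.1 -0.   0.8] t 27.4
```

Call:
step_arm(
  moves=[
    [[-0.5,0,1.5],[0,0,0],25],
    [[-0.5,0,1.5],[0,0,0],25],
    [[-0.5,0,1.5],[0,0,0],25],
    [[-0.5,0,1.5],[0,0,0],25],
    [[-0.5,0,1.5],[0,0,0],25],
    [[-0.5,0,1.5],[0,0,0],25],
    [[-0.5,0,1.5],[0,0,0],25],
  ],
  grip_force=60,
)

```text
clock: 27.98
tcp_pos: [0.5321, -0.0172, 0.0531]
orientation: [0.0, 0.191, 0.982, 0.0]
wrist_force: [0.2, -0.8, 3.5]
finger_gap: 0.0277
grip_force: 59.0
```

```bash
python3 -c "
from h import *
go(548.6,228,175,68.3)"
```

```text
tcp [532.1 -17.2  53.1] yaw 67.9 shift [  76.8  233.5 -121.9] turn [ 0.     0.    -0.006] gap 27.7 F [ 0.2 -0.8  3.5] t 27.98
```

Call:
step_arm(
  moves=[
    [[0,0,-10],[0,0,0],25],
    [[0,0,-30],[0,0,0],25],
    [[0,0,-60],[0,0,0],25],
    [[0,0,-90],[0,0,0],25],
    [[0,0,-120],[0,0,0],25],
    [[0,0,-135],[0,0,0],25],
    [[0,0,-135],[0,0,0],25],
    [[0,0,-135],[0,0,0],25],
  ],
)

```text
clock: 28.65
tcp_pos: [0.5324, -0.0173, 0.1885]
orientation: [0.001, 0.191, 0.982, 0.0]
wrist_force: [0.3, 0.2, -3.5]
finger_gap: 0.0276
grip_force: 59.3
```

```bash
python3 -c "
from h import *
go(548.6,228,185,68.3)"
```

```text
tcp [532.4 -17.3 188.5] yaw 68.0 shift [ 77.1 233.4   3.5] turn [ 0.     0.002 -0.006] gap 27.6 F [ 0.3  0.2 -3.5] t 28.65
```

Call:
step_arm(
  moves=[
    [[20,60,0],[0,0,0],25],
    [[35,100,0],[0,0,0],25],
    [[47,140,0],[0,0,0],25],
    [[57,175,0],[0,0,0],25],
    [[67,205,0],[0,0,0],25],
    [[74,225,2],[0,0,0],25],
    [[77,233,3],[0,0,0],25],
    [[77,233,3],[0,0,0],25],
  ],
)

```text
clock: 29.32
tcp_pos: [0.5464, 0.2297, 0.182]
orientation: [-0.002, 0.189, 0.982, -0.001]
wrist_force: [0.1, -0.2, -2.3]
finger_gap: 0.0276
grip_force: 59.6
```

Call:
step_arm(
  moves=[
    [[0,0,0],[0,0,0],25],
    [[0,0,0],[0,0,0],25],
    [[0,0,0],[0,0,0],25],
    [[0,0,0],[0,0,0],25],
  ],
)

```text
clock: 29.65
tcp_pos: [0.5483, 0.2261, 0.185]
orientation: [-0.0, 0.192, 0.981, -0.0]
wrist_force: [0.1, -0.8, -2.2]
finger_gap: 0.0277
grip_force: 59.6
```

```bash
python3 -c "
from h import *
go(548.8,228,152,68.3)
s=snap('scene','sK');t=snap('top','tK')
p=np.array(telemetry.get_state()['tcp_pos'])
A=np.hstack([t[130:250,130:250],s[90:210,220:340]]);A=cv2.resize(A,(800,400),interpolation=2)
cv2.imwrite('pics/cK.png',A[:,:,::-1])"
```

```text
tcp [548.3 226.1 185. ] yaw 67.8 shift [ 0.2  2.  33. ] turn [-0.    -0.    -0.008] gap 27.7 F [ 0.1 -0.8 -2.2] t 29.65
```

Call:
step_arm(
  moves=[
    [[0,2,10],[0,0,0],25],
    [[0,2,25],[0,0,0],25],
    [[0,2,40],[0,0,0],25],
    [[0,2,55],[0,0,0],25],
    [[0,2,65],[0,0,0],25],
    [[0,2,65],[0,0,0],25],
    [[0,2,65],[0,0,0],25],
    [[0,2,65],[0,0,0],25],
  ],
)

```text
clock: 30.42
tcp_pos: [0.5494, 0.2296, 0.1206]
orientation: [0.0, 0.191, 0.982, 0.0]
wrist_force: [0.8, 0.3, -1.9]
finger_gap: 0.0279
grip_force: 59.6
```

```bash
python3 -c "
from h import *
go(548.9,228,112,68.3)"
```

```text
tcp [549.4 229.6 120.6] yaw 67.9 shift [-0.1 -1.7  8.6] turn [ 0.001  0.001 -0.006] gap 27.9 F [ 0.8  0.3 -1.9] t 30.42
```

Call:
step_arm(
  moves=[
    [[0,-1.5,2],[0,0,0],25],
    [[0,-1.5,4],[0,0,0],25],
    [[0,-1.5,6],[0,0,0],25],
    [[0,-1.5,8],[0,0,0],25],
    [[0,-1.5,10],[0,0,0],25],
    [[0,-1.5,12],[0,0,0],25],
    [[0,-1.5,12],[0,0,0],25],
    [[0,-1.5,12],[0,0,0],25],
  ],
)

```text
clock: 31.08
tcp_pos: [0.5482, 0.2281, 0.1077]
orientation: [-0.0, 0.191, 0.982, -0.0]
wrist_force: [0.2, 0.4, -1.3]
finger_gap: 0.0277
grip_force: 59.6
```

```bash
python3 -c "
from h import *
go(548.9,228,104,68.3)"
```

```text
tcp [548.2 228.1 107.7] yaw 68.0 shift [-0.7  0.2  3.7] turn [-0.    -0.    -0.006] gap 27.7 F [ 0.2  0.4 -1.3] t 31.08
```

Call:
step_arm(
  moves=[
    [[-0.5,0,1.5],[0,0,0],25],
    [[-0.5,0,3],[0,0,0],25],
    [[-0.5,0,4.5],[0,0,0],25],
    [[-0.5,0,5],[0,0,0],25],
    [[-0.5,0,5],[0,0,0],25],
    [[-0.5,0,5],[0,0,0],25],
  ],
)

```text
clock: 31.58
tcp_pos: [0.5489, 0.2279, 0.1031]
orientation: [0.0, 0.191, 0.982, 0.0]
wrist_force: [-0.4, -0.2, -0.2]
finger_gap: 0.0275
grip_force: 60.1
```

```bash
python3 -c "
from h import *
go(548.9,228,102,68.3)"
```

```text
tcp [548.9 227.9 103.1] yaw 67.9 shift [0.  0.1 1.1] turn [ 0.     0.    -0.006] gap 27.5 F [-0.4 -0.2 -0.2] t 31.58
```

Call:
step_arm(
  moves=[
    [[0,0,1],[0,0,0],25],
    [[0,0,1.5],[0,0,0],25],
    [[0,0,1.5],[0,0,0],25],
  ],
)

```text
clock: 31.83
tcp_pos: [0.5489, 0.2279, 0.1031]
orientation: [0.001, 0.191, 0.982, 0.0]
wrist_force: [-3.1, -0.7, 8.5]
finger_gap: 0.0278
grip_force: 60.8
```

Call:
step_arm(
  moves=[
    [[0,0,0],[0,0,0],32],
    [[0,0,0],[0,0,0],55],
    [[0,0,0],[0,0,0],55],
    [[0,0,0],[0,0,0],55],
    [[0,0,-20],[0,0,0],60],
    [[0,0,-50],[0,0,0],60],
    [[0,0,-85],[0,0,0],60],
    [[0,0,-110],[0,0,0],60],
  ],
)

```text
clock: 32.5
tcp_pos: [0.5491, 0.228, 0.2137]
orientation: [0.001, 0.191, 0.982, 0.0]
wrist_force: [0.9, 0.9, 0.3]
finger_gap: 0.06
grip_force: 0.0
```

```bash
python3 -c "
from h import *
go(420,-100,220,68.3)"
```

```text
tcp [549.1 228.  213.7] yaw 68.0 shift [  -3.4 -352.5   -6.6] turn [ 0.001  0.001 -0.006] gap 60.0 F [0.9 0.9 0.3] t 32.5
```

Call:
step_arm(
  moves=[
    [[-3,-350,-7],[0,0,0],60],
    [[-3,-350,-7],[0,0,0],60],
    [[-3,-350,-7],[0,0,0],60],
    [[-3,-350,-7],[0,0,0],60],
    [[-3,-350,-7],[0,0,0],60],
    [[-3,-350,-7],[0,0,0],60],
    [[-3,-350,-7],[0,0,0],60],
    [[-3,-350,-7],[0,0,0],60],
  ],
)

```text
clock: 33.17
tcp_pos: [0.4253, -0.0835, 0.2182]
orientation: [0.0, 0.191, 0.982, -0.0]
wrist_force: [0.8, -1.6, 0.2]
finger_gap: 0.0602
grip_force: 0.0
```

```bash
python3 -c "
from h import *
s=snap('scene','sL');t=snap('top','tL')
print(proj('top',[.5489,.228,.12]),proj('scene',[.5489,.228,.12]))
cv2.imwrite('pics/cL.png',np.hstack([cv2.resize(t[145:265,145:265],(400,400),interpolation=2),cv2.resize(s[100:220,215:335],(400,400),interpolation=2)])[:,:,::-1])"
```

```text
[195.57094755 196.74507093] [278.0177433  138.27095791]
```

View pics/cL.png

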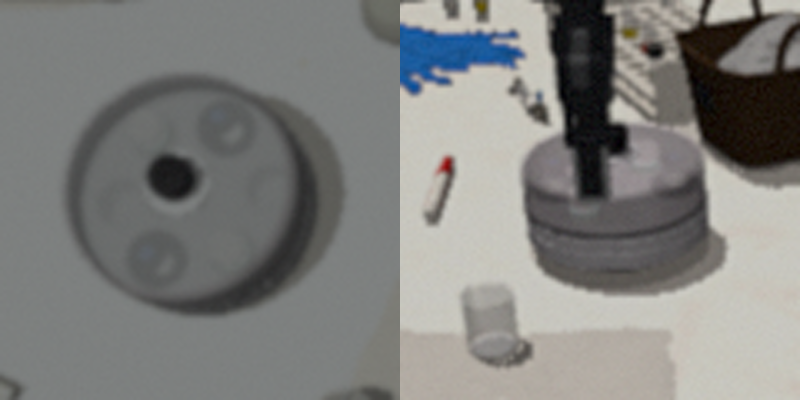

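The lid sits level with an even seam all round (scene crop about (615,235)). The knob is at top crop (173,177), and both sleeves show through the plate. Handing in.

```bash
python3 -c "
from h import *
print(env.hand_in())"
```

```text
the job is handed in; nothing more can be done
None
```

The job is handed in: the big vial, the sleeve and the small vial are each loaded opposite their counterparts, and the lid is down on its ledge. It took about 33 s of the 99 s; the hand-in returned no verdict.

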